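Post the used culture dish under the sprung flap of the discard box

ROBOT

A 6-joint arm with a two-finger parallel gripper is mounted at the origin on a cart in front of the work surface, level with it; the furniture and walls round the work are solid. World frame = base frame: x ahead of the robot, y to its left, z up, the work surface at z = 0. Lengths are in m, angles in rad, forces in N, time in s.
With the tool pointing down it reaches from about 0.275 to 0.75 m from the base axis. Payload 10.2 kg.
Tool frame: the origin (TCP) lies between the finger pads; the fingertips stand 19 mm ahead of it and the grasp point (between the pads) is the TCP (ctrl.finger_overhang is the distance from the TCP to the fingertips, in m); z points along the fingers, y is the line along which they close (so a half turn about z gives the same grasp; the last joint's range is limited). The gripper opens to 88 mm and grips with 3 to 60 N. Pads are 18 mm wide; open, the fingers measure 123 mm over their backs; the gripper's body (75 mm by 187 mm) begins 45 mm behind the grasp point.
Start: joints at [-1.353, 0.313, 1.498, -0, 1.331, -0.223], TCP at [0.224, -0.475, 0.258] pointing down, gripper open.
Joint ranges: [-2.94, 2.94], [-0.97, 2.17], [0.19, 2.56], [-1.23, 4.37], [0.02, 3.11], [-2.88, 2.88]. Speed limits (rad/s): [2.39, 2.39, 3.01, 3.14, 3.14, 3.14].

INTERFACE

Orientations are given as a unit quaternion [x, y, z, w].
In Python, from station import ctrl gives the robot as it stands. The module is installed in compiled form; this text tells all that it offers.
- The arm moves only by the tool servo_tool, never from a script. Its arguments are lists of equal length, an entry for each row: "slide": the shift along the tool's x, y, z scaled (see below), a list of three; "delta_rot": the turn, a rotation vector about the tool's x, y, z scaled (see below), a list of three; "grip": the closure, from 0 (fully open) to 1 (shut). A call has 1 to 12 rows; each row is the pose to reach, as a shift and turn from the pose commanded when the call began, along the tool's axes at that moment, turning the shorter way round; what a row does not reach only later rows make up. The controller multiplies each number of a shift by 80 mm and each number of a turn by 180 degrees. A row lasts 1/10 s, in which the tool goes at most 50 mm and 8.59 degrees, less where a joint would pass 70% of its speed; a pose out of reach is approached as far as the arm can. A call with a number of a shift or a turn outside -1 to 1 is refused whole. A call with a gripper value outside its range is refused whole. The fingers move at their own pace and stop on an object; "grip_force" is the grip in N (left out, the last holds). Time passes only in rows, so rows that repeat a pose let the fingers close. It gives the time, the measured TCP pose, the force, the opening and the grip force at its end, in the units of the state.
- ctrl.read_state(): the state, without advancing time (a new reading comes with each control period).
- ctrl.get_image(name): name is "side" or "top" or "wrist"; returns the picture (420x560x3 uint8, blue, green, red); there is no depth.
- ctrl.camera_model(name): a dict with "fovy" (degrees; the focal length in pixels is half the picture's height over the tangent of half this angle, whatever the lens; pixels are square), "cx", "cy" (the principal point, pixels), "rvec" (rotation vector, rad) and "tvec" (3), from world to camera coordinates, as OpenCV has them; the wrist camera has in their place "hand_eye" (4x4, takes a point from camera to tool coordinates, whose origin is the TCP and whose axes are the flange's). Camera axes: x right, y down, z forward; pixel columns grow to the right and rows downward; lengths in m; the calibration is good to about 2 mm. A picture is of the moment at which its call begins: read the wrist's pose just before it. camera_model takes no time and is no camera call.
- ctrl.hand_in(): hands the job in; it is judged then, once.
The state is a dict: "t": time; "joint_pos": joint angles; "qd": joint speeds; "joint_efforts": joint torques, N m; "tcp_pos": TCP position; "eef_rot": TCP orientation; "ft_force": force on the tool from outside, world axes, zero at the start; "torque": the same for the moment, N m; "grip_width": finger opening in m; "gripper_force": force on a finger pad.
Only numpy, scipy, OpenCV 4.12 (cv2) and the standard library are available. Lean on these libraries where they do the work, as an engineer would, in place of code of your own. Each camera call takes 0.05 s, during which the arm holds its last target. There are 200 camera calls.

TASK

Post the used culture dish that lies on the sill of the discard box: press the flap's bar down with one fingertip to hold the spring-closed flap open and, while it is held, push the dish along the sill with the other fingertip, in under the flap, until it drops into the box; then let go so that the flap springs shut. Only push the dish, do not grip or lift it, and leave the vial, the stopper and the spare dish where they stand.

Things in the scene. Friction and masses are not known exactly. Their poses are not given: they have to be found in the camera images.
- discard_box: Grey-painted metal discard box, aluminium fittings, fixed on the worktop, 257 x 92 mm (x = -145 to 112). Origin: on the worktop below the mouth's middle. Its +x runs from the sill into the box, +y left, z up; all mm below are in this frame. Box proper x = 0 to 112, top z = 58. Nothing is higher than z = 64 except the open flap (up to 92). A fixed hood covers the mouth at y > 15, the flap the rest.
- sill (a point): Point on the sill's middle line, 70 mm before the mouth (x = -70, y = 0, z = 36). The sill is a flat grey slippery deck, z = 36, x = -145 (end nearest the robot) to -12, between kerbs 8 mm high whose inner faces are at y = +-36. Beyond x = -12 a slippery chute falls at 37 degrees to the slippery bin floor (z = 5): once its middle is well past x = -12 the dish tips and slides in by itself.
- flap (a joint): Opening angle of the aluminium flap, rad: 0 shut, 0.6 its stop. It is a seesaw: pressing the bar down lifts the cover, and a spring shuts it (2 N on the bar to start, 5 N at 0.5 rad). Hinge tube 8 mm thick along x at y = -42, z = 58, from x = -140 to 66. Cover left of it (x = -2 to 62, out to y = +12), wing with press bar right of it. The dish clears the lip above 0.38 rad.
- press_bar (a point): Top of the press bar's middle; moves with the flap. Round steel bar 8 mm thick, along x from -140 to -4 on the wing's outer edge, 32 mm from the hinge. Its top: y = -73, z = 56 shut; y = -68, z = 44 at 0.4 rad; y = -65, z = 39 at the stop. A fingertip at z = 42 on it opens the flap 0.47 rad, may slide along it, and the other tip is then 6 mm above the sill. Nothing stands below the bar.
- flap_lip (a point): Middle of the lower edge of the flap's lip (moves with it); shut: x = -1, y = -5, z = 45. The lip is turned down 14 mm at the cover's front edge, x = -2.5 to 0.5, y = -22 to +12, and bars the dish's way while shut. A pushing fingertip must stay before the lip (x < -3).
- dish: The used culture dish: round, clear, with lid and pale yellow filling, 62 mm across, 15 mm high, about 22 g, lying loose on the sill in front of the flap, its middle 45 to 85 mm before the mouth. Origin at the centre of its underside, z up.
- vial: Bystander: sample vial with white cap, 28 mm across, 61 mm high, standing on the worktop to the left of the box. Origin at the centre of its foot.
- stopper: Bystander: rubber stopper, 31 mm across, 28 mm high, on the worktop to the left of the box. Origin at the centre of its foot.
- spare_dish: Bystander: a second, like culture dish, 62 mm across, 15 mm high, lying flat on the worktop to the right of the box, not on the sill. Origin at the centre of its underside.
Not all that is in view belongs to the job. What is shaped like the dish but black or purple is not meant.

How it is judged:
By the outcome, as a careful person would: the job done as asked, in the order asked, and still so for the second after the job is handed in, with the robot touching nothing.
It also fails if it takes over 38 s, if anything falls off the work surface, if the arm or the gripper's body presses on something with over 40 N, if the wrist force passes 120 N, or if a joint passes its speed limit or range.

## Working session

There is one attempt and no reset: what is moved stays moved. The work goes in short steps, Python scripts to look and compute and a tool call to move; the robot and the scene stay as the last step left them, time stands still between calls to the robot, and variables do not carry over. Pictures are saved under pics/ and viewed, at most 13 in all, crops included, and the job is handed in when it is done.

Besides the shell and the picture viewer there is one more tool, called after "Call:" in YAML: its name, and indented under it one key for each argument. servo_tool: Moves the arm, as the interface text tells. Its arguments: {"type":"object","properties":{"slide":{"type":"array","items":{"type":"array","items":{"type":"number","minimum":-1,"maximum":1}}},"delta_rot":{"type":"array","items":{"type":"array","items":{"type":"number","minimum":-1,"maximum":1}}},"grip":{"type":"array","items":{"type":"number"}},"grip_force":{"type":"number"}},"required":["slide","delta_rot","grip"]}

```bash
mkdir -p pics; python3 - <<'E'
from station import ctrl
import cv2,numpy as np
for n in("top","side"):
    cv2.imwrite(f"pics/{n}0.png",ctrl.get_image(n)); print(n,ctrl.camera_model(n))
s=ctrl.read_state();print(s);print(ctrl.finger_overhang, ctrl.camera_model("wrist"))
E
```

```text
top {'fovy': 44.98114310905826, 'cx': 275.2792096681457, 'cy': 210.50958071517056, 'rvec': array([ 2.26228432, -1.93973536,  0.20485295]), 'tvec': array([5.49627882e-04, 5.16057069e-01, 8.25366208e-01])}
side {'fovy': 48.32041810895832, 'cx': 282.86144221773134, 'cy': 210.02806838766855, 'rvec': array([ 0.22218603, -2.4914661 ,  1.74185502]), 'tvec': array([0.51767576, 0.07538259, 0.91162066])}
{'t': 0.1, 'joint_pos': array([-1.35340616e+00,  3.13374715e-01,  1.49834362e+00,  2.63932420e-05,
        1.33102636e+00, -2.23399648e-01]), 'qd': array([ 0.00033068, -0.00123044, -0.00245823, -0.00108229, -0.0010425 ,
        0.00112688]), 'joint_efforts': array([ 2.31975697e-03, -4.02810538e+01, -2.52646172e+01,  6.94833929e-02,
        3.41625523e-02, -6.69318433e-05]), 'tcp_pos': array([ 0.22394382, -0.47462079,  0.25723477]), 'eef_rot': array([ 9.75811718e-01,  2.18611893e-01,  1.45480126e-05, -5.75975290e-04]), 'ft_force': array([ 0.18330406, -0.1462407 ,  0.83180405]), 'torque': array([ 0.00425984, -0.00548184,  0.02638338]), 'gripper_force': 0.0, 'grip_width': 0.08809635686452841}
0.019 {'fovy': 64.37036386373715, 'cx': 276.6518600688929, 'cy': 211.70056719093066, 'hand_eye': array([[ 2.95456093e-04, -9.63230544e-01, -2.68676073e-01,
         6.96753053e-02],
       [ 9.99999942e-01,  3.30362317e-04, -8.47079448e-05,
        -8.62505231e-04],
       [ 1.70353730e-04, -2.68676032e-01,  9.63230585e-01,
        -1.26762602e-01],
       [ 0.00000000e+00,  0.00000000e+00,  0.00000000e+00,
         1.00000000e+00]])}
```

View pics/top0.png

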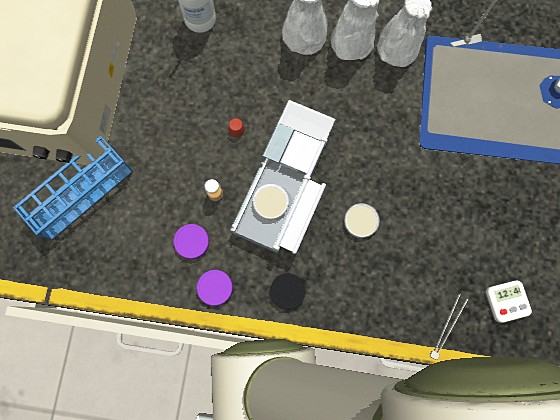

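View pics/side0.png

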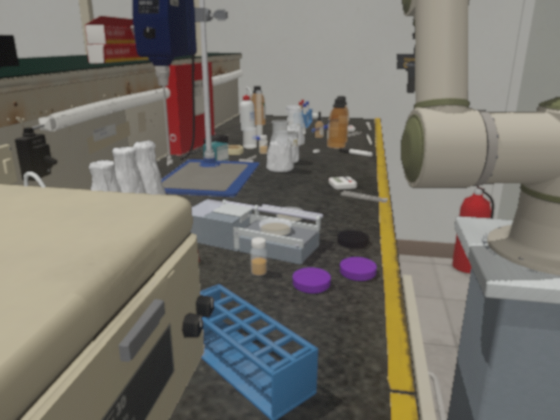

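Top view: the used dish, pale yellow, lies on the sill at about (271,202). The spare is at (361,221) on the worktop, and the purple and black discs are decoys. The box runs from (255,240) up to (310,105). I'll confirm this in an enlarged crop.

```bash
python3 - <<'E'
import cv2
a=cv2.imread("pics/top0.png")[90:260,215:395]
cv2.imwrite("pics/crop.png",cv2.resize(a,None,fx=3.5,fy=3.5,interpolation=cv2.INTER_CUBIC))
E
```

```text
(no output)
```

View pics/crop.png

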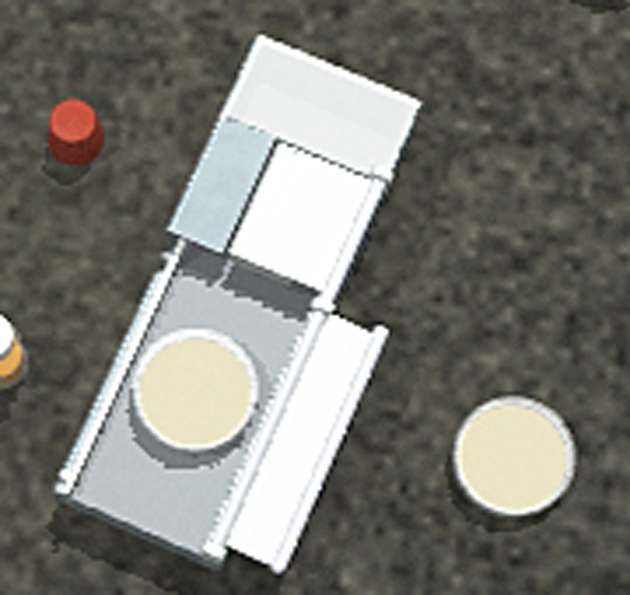

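The crop shows the used dish at crop (196,390), between the kerbs on the grey deck. The other dish, at (514,456), stands on the worktop to the right, so it is the spare. Landmarks: box back corners (260,38) and (420,102), bar ends (280,569) and (383,331).

```bash
cat > h.py <<'E'
import cv2,numpy as np
from scipy.optimize import least_squares
from scipy.spatial.transform import Rotation as R
def cam(c,st=None):
    f=210/np.tan(np.radians(c["fovy"]/2)); K=np.array([[f,0,c["cx"]],[0,f,c["cy"]],[0,0,1]])
    if "rvec" in c: return K,cv2.Rodrigues(np.array(c["rvec"]))[0],np.array(c["tvec"])
    T=np.eye(4);T[:3,:3]=R.from_quat(st["eef_rot"]).as_matrix();T[:3,3]=st["tcp_pos"]
    M=np.linalg.inv(T@c["hand_eye"]);return K,M[:3,:3],M[:3,3]
def proj(P,C):
    K,r,t=C;q=(P@r.T+t)@K.T;return q[:,:2]/q[:,2:]
def ray(uv,C,z):
    K,r,t=C;d=r.T@np.linalg.solve(K,[*uv,1]);o=-r.T@t;return o+d*(z-o[2])/d[2]
def W(p,B):
    c,s=np.cos(p[2]),np.sin(p[2]);B=np.asarray(B,float)/1000
    return np.c_[p[0]+c*B[:,0]-s*B[:,1],p[1]+s*B[:,0]+c*B[:,1],B[:,2]]
def inv(p,P):
    c,s=np.cos(p[2]),np.sin(p[2]);d=np.array(P[:2])-p[:2];return 1000*np.array([c*d[0]+s*d[1],-s*d[0]+c*d[1]])
def fit(B,uv,C,p0=(.5,-.1,-.4)):
    r=least_squares(lambda p:(proj(W(p,B),C)-uv).ravel(),p0,loss="soft_l1");return r.x,proj(W(r.x,B),C)-uv
E
python3 - <<'E'
from h import *
from station import ctrl
C=cam(ctrl.camera_model("top"))
B=[[112,46,58],[112,-46,58],[-140,-73,56],[-4,-73,56],[-140,-42,62],[66,-42,62],[-145,36,44]]
uv=np.array([[260,37],[421,102],[279,570],[383,330],[214,554],[381,173],[72,490]])/3.5+[215,90]
ori=ray(uv[0],C,.058);print(ori,ray(uv[1],C,.058))
p,e=fit(B,uv,C,(*ray([285,165],C,.03)[:2],-.0));print(p,np.round(e,1).tolist())
d=ray(np.array([196,390])/3.5+[215,90],C,.051);print("dish",d,inv(p,d))
sp=ray(np.array([514,456])/3.5+[215,90],C,.015);print("spare",sp,inv(p,sp))
print("yaw",p[2], "bar,sill",W(p,[[-70,-73,56],[-100,0,36]]))
E
```

```text
[0.71333664 0.08506924 0.058     ] [ 0.69077465 -0.00161572  0.058     ]
[ 0.59433227  0.07082884 -0.26266889] [[-0.5, -0.6], [0.6, 0.2], [-0.9, 0.8], [0.3, -1.5], [1.0, -2.4], [0.3, 0.6], [-0.8, 1.9]]
dish [0.52529822 0.08921666 0.051     ] [-71.44076858  -0.16818003]
spare [ 0.52400267 -0.07668517  0.015     ] [ -29.61401064 -160.71604404]
yaw -0.26266889429541684 bar,sill [[0.50777815 0.01850883 0.056     ]
 [0.49776223 0.09679473 0.036     ]]
```

```bash
cat >> h.py <<'E'
def togo(st,p,b,zt):
    "slide (units of 80mm) to bring TCP to box xy b [mm], TCP z zt [m]; turn about tool z in units"
    Rm=R.from_quat(st["eef_rot"]).as_matrix();w=W(p,[[*b,0]])[0];w[2]=zt
    D=np.c_[[np.cos(p[2]),np.sin(p[2]),0],[np.sin(p[2]),-np.cos(p[2]),0],[0,0,-1]]
    return w,Rm.T@(w-st["tcp_pos"])/.08,R.from_matrix(Rm.T@D).as_rotvec()/np.pi
E
python3 - <<'E'
from h import *
from station import ctrl
s=ctrl.read_state();p=[ 0.59433227,0.07082884,-0.26266889]
print(togo(s,p,(-70,-33),.24))
E
```

```text
(array([0.5181645 , 0.05713684, 0.24      ]), array([ 6.16208656, -4.44228366,  0.22212681]), array([-3.72362555e-04,  3.96497191e-05,  2.23915835e-01]))
```

Call:
servo_tool:
  slide:
    - [0.5,-0.36,0.02]
    - [1,-0.72,0.04]
    - [1,-0.72,0.04]
  delta_rot:
    - [0,0,0]
    - [0,0,0]
    - [0,0,0]
  grip: [0,0,0]

```text
t: 0.4
tcp_pos: [0.2735, -0.3848, 0.2544]
eef_rot: [0.975, 0.221, 0.0, -0.001]
ft_force: [-1.0, 0.3, -0.2]
grip_width: 0.0883
gripper_force: 0.0
```

Call:
servo_tool:
  slide:
    - [0.5,-0.36,0.02]
    - [1,-0.72,0.04]
    - [1,-0.72,0.04]
  delta_rot:
    - [0,0,0]
    - [0,0,0]
    - [0,0,0]
  grip: [0,0,0]

```text
t: 0.7
tcp_pos: [0.321, -0.2989, 0.2512]
eef_rot: [0.975, 0.221, 0.0, -0.001]
ft_force: [0.4, 0.2, 0.3]
grip_width: 0.0881
gripper_force: 0.0
```

Call:
servo_tool:
  slide:
    - [0.5,-0.36,0.02]
    - [1,-0.72,0.04]
    - [1,-0.72,0.04]
  delta_rot:
    - [0,0,0]
    - [0,0,0]
    - [0,0,0]
  grip: [0,0,0]

```text
t: 1.0
tcp_pos: [0.3687, -0.213, 0.248]
eef_rot: [0.975, 0.221, 0.0, -0.0]
ft_force: [0.2, -0.0, -0.2]
grip_width: 0.0883
gripper_force: 0.0
```

Call:
servo_tool:
  slide:
    - [0.5,-0.36,0.02]
    - [1,-0.72,0.04]
    - [1,-0.72,0.04]
  delta_rot:
    - [0,0,0]
    - [0,0,0]
    - [0,0,0]
  grip: [0,0,0]

```text
t: 1.3
tcp_pos: [0.4165, -0.1271, 0.2447]
eef_rot: [0.975, 0.221, 0.0, -0.0]
ft_force: [-0.6, -1.1, -0.1]
grip_width: 0.0881
gripper_force: 0.0
```

Call:
servo_tool:
  slide:
    - [0.5,-0.36,0.02]
    - [1,-0.72,0.04]
    - [1,-0.72,0.04]
  delta_rot:
    - [0,0,0]
    - [0,0,0]
    - [0,0,0]
  grip: [0,0,0]

```text
t: 1.6
tcp_pos: [0.4643, -0.0414, 0.2414]
eef_rot: [0.975, 0.221, 0.0, -0.0]
ft_force: [0.2, 0.1, -0.0]
grip_width: 0.0879
gripper_force: 0.0
```

Call:
servo_tool:
  slide:
    - [0.5,-0.36,0.02]
    - [1,-0.72,0.04]
    - [1,-0.72,0.04]
    - [1,-0.72,0.04]
    - [1,-0.72,0.04]
    - [1,-0.72,0.04]
    - [1,-0.72,0.04]
  delta_rot:
    - [0,0,0.04]
    - [0,0,0.08]
    - [0,0,0.12]
    - [0,0,0.16]
    - [0,0,0.2]
    - [0,0,0.224]
    - [0,0,0.224]
  grip: [0,0,0,0,0,0,0]

```text
t: 2.3
tcp_pos: [0.5109, 0.0406, 0.2383]
eef_rot: [0.991, -0.132, -0.0, 0.0]
ft_force: [1.2, -0.2, 0.1]
grip_width: 0.0883
gripper_force: 0.0
```

```bash
python3 - <<'E'
from h import *
from station import ctrl
s=ctrl.read_state();p=[ 0.59433227,0.07082884,-0.26266889]
print(s["t"],s["tcp_pos"],s["joint_pos"],inv(p,s["tcp_pos"]),togo(s,p,(-70,-33),.24))
im=ctrl.get_image("wrist");cv2.imwrite("pics/w1.png",im)
import pickle;pickle.dump(s,open("w1.pkl","wb"))
E
```

```text
2.3 [0.51090487 0.04058595 0.2383443 ] [-1.49436201e-01  3.01573742e-01  1.56500837e+00 -4.68273204e-04
  1.27529373e+00  1.68662810e+00] [-72.71303926 -50.86823284] (array([0.5181645 , 0.05713684, 0.24      ]), array([ 0.03335808, -0.22342584, -0.02081059]), array([ 1.51956689e-04,  7.32568722e-05, -7.83886638e-04]))
```

View pics/w1.png

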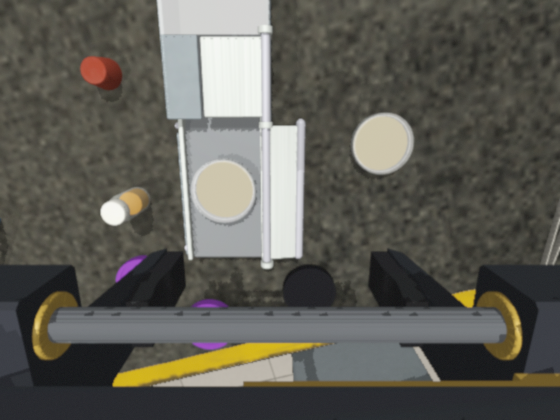

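```bash
python3 - <<'E'
import cv2
a=cv2.imread("pics/w1.png")[10:275,150:320]
cv2.imwrite("pics/w1c.png",cv2.resize(a,None,fx=2.25,fy=2.25,interpolation=cv2.INTER_CUBIC))
E
```

```text
(no output)
```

View pics/w1c.png

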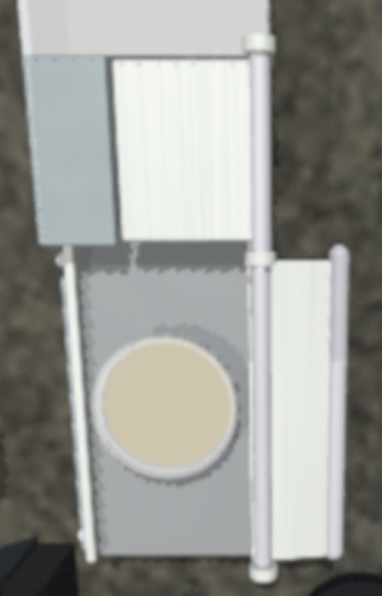

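```bash
python3 - <<'E'
from h import *
from station import ctrl
import pickle
s=pickle.load(open("w1.pkl","rb"));C=cam(ctrl.camera_model("wrist"),s)
B=[[-140,-73,56],[-4,-73,56],[-140,-42,62],[66,-42,62],[-145,36,36],[-2,12,59],[62,12,59]]
uv=np.array([[336,559],[340,246],[262,572],[260,40],[96,556],[120,240],[112,59]])/2.25+[150,10]
p,e=fit(B,uv,C,(.594,.071,-.263));print(p,np.round(e,1).tolist())
d=ray(np.array([166,407])/2.25+[150,10],C,.050);print("dish",d,inv(p,d))
print(inv(p,s["tcp_pos"]))
C=cam(ctrl.camera_model("top"));d=ray(np.array([196,390])/3.5+[215,90],C,.051);print("dish top",d,inv(p,d))
E
```

```text
[ 0.59492351  0.07245402 -0.26569631] [[-1.5, 1.3], [-0.6, -0.5], [0.2, -2.0], [-0.7, 2.3], [1.4, -0.8], [1.1, -0.3], [0.2, 0.0]]
dish [0.52625408 0.09029619 0.05      ] [-70.94483077  -0.81521908]
[-72.70246029 -52.81153325]
dish top [0.52529822 0.08921666 0.051     ] [-71.58368835  -2.1078567 ]
```

```bash
cat >> h.py <<'E'
P=[ 0.59492351,0.07245402,-0.26569631]
E
python3 - <<'E'
from h import *
from station import ctrl
s=ctrl.read_state()
for z in(.15,.100):print(togo(s,P,(-119,-36),z))
E
```

```text
(array([0.47064631, 0.06896443, 0.15      ]), array([-0.57672768, -0.20932488,  1.10466271]), array([1.24774710e-04, 6.18161479e-05, 9.47694813e-04]))
(array([0.47064631, 0.06896443, 0.1       ]), array([-0.57660594, -0.2095697 ,  1.72966265]), array([1.24774710e-04, 6.18161479e-05, 9.47694813e-04]))
```

Call:
servo_tool:
  slide:
    - [-0.3,-0.1,0.3]
    - [-0.577,-0.21,0.6]
    - [-0.577,-0.21,0.9]
    - [-0.577,-0.21,0.9]
    - [-0.577,-0.21,0.9]
    - [-0.577,-0.21,0.9]
  delta_rot:
    - [0,0,0]
    - [0,0,0.001]
    - [0,0,0.001]
    - [0,0,0.001]
    - [0,0,0.001]
    - [0,0,0.001]
  grip: [0.34,0.34,0.34,0.34,0.34,0.34]

```text
t: 2.95
tcp_pos: [0.4714, 0.0702, 0.1677]
eef_rot: [0.991, -0.133, 0.001, 0.0]
ft_force: [-0.1, -0.1, -0.4]
grip_width: 0.058
gripper_force: 0.0
```

```bash
python3 - <<'E'
from h import *
from station import ctrl
s=ctrl.read_state()
print(s["t"],s["grip_width"],inv(P,s["tcp_pos"]),s["tcp_pos"])
print(togo(s,P,(-119,-36),.085))
im=ctrl.get_image("wrist");cv2.imwrite("pics/w2.png",im)
E
```

```text
2.95 0.0580065253900993 [-118.59979748  -34.65922562] [0.47138453 0.07015307 0.16772883]
(array([0.47064631, 0.06896443, 0.085     ]), array([-0.00722258,  0.01704442,  1.03409256]), array([-8.70497461e-05, -6.85008929e-04, -1.00951941e-04]))
```

View pics/w2.png

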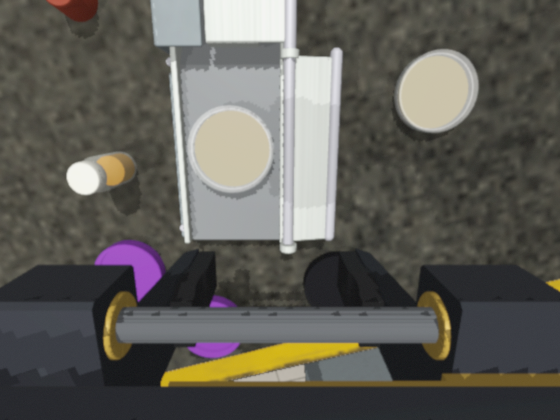

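The view shows the dish at (231,150), bar (335,50)–(330,238) and fingertips near (203,255) and (352,255), spanning the deck's middle and the bar. I'll check that the fingertip geometry projects to the same pixels.

```bash
python3 - <<'E'
from h import *
from station import ctrl
s=ctrl.read_state();c=ctrl.camera_model("wrist")
Mi=np.linalg.inv(c["hand_eye"]);K=cam(c,s)[0]
for q in [(9,29,19),(9,-29,19),(9,46.5,19),(9,-46.5,19),(-9,29,19),(9,38,19)]:
    v=K@(Mi@np.r_[np.array(q)/1000,1])[:3];print(q,(v[:2]/v[2]).round(1))
E
```

```text
(9, 29, 19) [340.8 251.3]
(9, -29, 19) [217.2 251.3]
(9, 46.5, 19) [378.2 251.3]
(9, -46.5, 19) [179.9 251.2]
(-9, 29, 19) [338.9 286. ]
(9, 38, 19) [360.  251.3]
```

Call:
servo_tool:
  slide:
    - [0,0.017,0.4]
    - [-0.007,0.017,0.8]
    - [-0.007,0.017,0.95]
    - [-0.007,0.017,0.95]
    - [-0.007,0.017,0.95]
  delta_rot:
    - [0,0,0]
    - [0,0,0]
    - [0,0,0]
    - [0,0,0]
    - [0,0,0]
  grip: [0.34,0.34,0.34,0.34,0.34]

```text
t: 3.5
tcp_pos: [0.4704, 0.0695, 0.0918]
eef_rot: [0.991, -0.133, 0.001, -0.0]
ft_force: [-0.6, -0.2, 0.1]
grip_width: 0.0583
gripper_force: 0.0
```

```bash
python3 - <<'E'
from h import *
from station import ctrl
s=ctrl.read_state()
print(s["t"],s["grip_width"],inv(P,s["tcp_pos"]),s["tcp_pos"],s["ft_force"])
im=ctrl.get_image("wrist");cv2.imwrite("pics/w3.png",im)
E
```

```text
3.5 0.05825971134349225 [-119.36473559  -35.58966263] [0.47040212 0.06945614 0.09176937] [-0.56410734 -0.19137568  0.14592865]
```

View pics/w3.png

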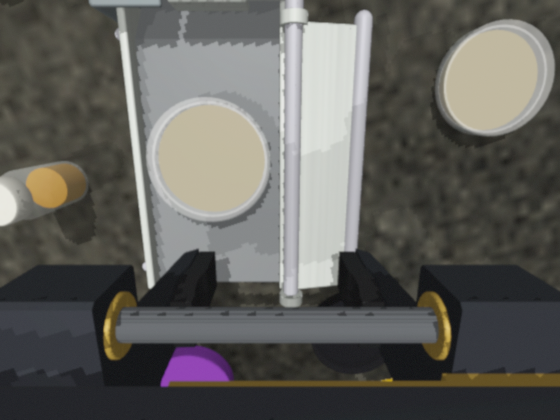

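The fingertips line up: the right tip (341–370) is over the bar, which reaches (350,250), and the left tip is behind the dish at (209,160). Next I press the bar.

Call:
servo_tool:
  slide:
    - [0,0,0.1]
    - [0,0,0.2]
    - [0,0,0.26]
    - [0,0,0.32]
    - [0,0,0.38]
    - [0,0,0.38]
    - [0,0,0.38]
  delta_rot:
    - [0,0,0]
    - [0,0,0]
    - [0,0,0]
    - [0,0,0]
    - [0,0,0]
    - [0,0,0]
    - [0,0,0]
  grip: [0.34,0.34,0.34,0.34,0.34,0.34,0.34]

```text
t: 4.25
tcp_pos: [0.4701, 0.0696, 0.0604]
eef_rot: [0.991, -0.133, 0.001, 0.0]
ft_force: [-0.0, 1.2, 5.9]
grip_width: 0.058
gripper_force: 3.5
```

```bash
python3 - <<'E'
from h import *
from station import ctrl
s=ctrl.read_state()
print(s["t"],s["grip_width"],inv(P,s["tcp_pos"]),s["tcp_pos"],s["ft_force"])
im=ctrl.get_image("wrist");cv2.imwrite("pics/w4.png",im)
E
```

```text
4.25 0.05804149793693731 [-119.7171319   -35.56102599] [0.47006961 0.0695763  0.0604065 ] [-0.01321745  1.18293084  5.87509541]
```

View pics/w4.png

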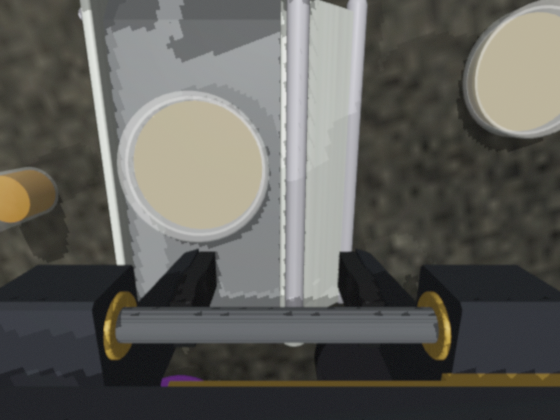

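Flap held open: tip z is about 41 mm with 5.9 N on it. The dish is at (193,165), just ahead of the left tip. Next I push along +x.

Call:
servo_tool:
  slide:
    - [0.05,0,0]
    - [0.1,0,0]
    - [0.15,0,0]
    - [0.2,0,0]
    - [0.25,0,0]
    - [0.3,0,0]
    - [0.35,0,0]
    - [0.4,0,0]
    - [0.45,0,0]
    - [0.5,0,0]
    - [0.5,0,0]
  delta_rot:
    - [0,0,0]
    - [0,0,0]
    - [0,0,0]
    - [0,0,0]
    - [0,0,0]
    - [0,0,0]
    - [0,0,0]
    - [0,0,0]
    - [0,0,0]
    - [0,0,0]
    - [0,0,0]
  grip: [0.34,0.34,0.34,0.34,0.34,0.34,0.34,0.34,0.34,0.34,0.34]

```text
t: 5.4
tcp_pos: [0.5078, 0.059, 0.0599]
eef_rot: [0.991, -0.133, -0.001, 0.0]
ft_force: [-3.4, 0.4, 6.2]
grip_width: 0.058
gripper_force: 3.0
```

```bash
python3 - <<'E'
from h import *
from station import ctrl
s=ctrl.read_state()
print(s["t"],s["grip_width"],inv(P,s["tcp_pos"]),s["tcp_pos"],s["ft_force"])
a=ctrl.get_image("wrist");b=ctrl.get_image("top")[90:260,215:395]
b=cv2.resize(b,(440,420));cv2.imwrite("pics/w5.png",cv2.resize(np.hstack([a[:, 60:420],b]),None,fx=1,fy=1))
E
```

```text
5.4 0.05800539294834266 [-80.58794576 -35.83194696] [0.50775461 0.0590403  0.05993506] [-3.44644383  0.42491696  6.2079807 ]
```

View pics/w5.png

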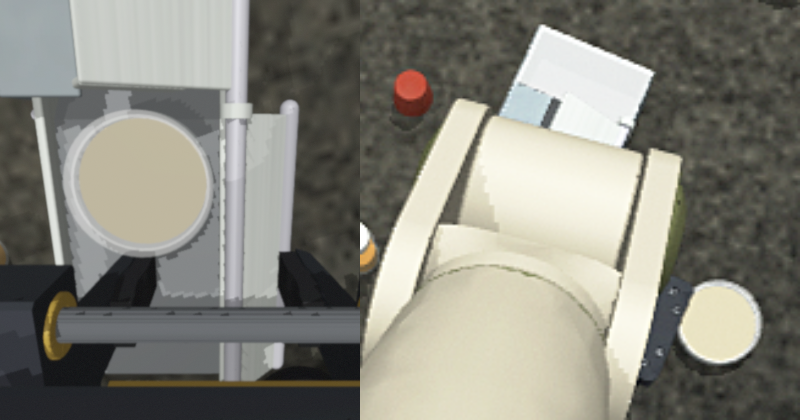

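The dish, at (140,182) in the left half, is touching the pushing tip and centred in front of the lifted flap. I'll keep pushing.

Call:
servo_tool:
  slide:
    - [0.05,0,-0.005]
    - [0.1,0,-0.01]
    - [0.15,0,-0.01]
    - [0.2,0,-0.01]
    - [0.25,0,-0.01]
    - [0.3,0,-0.01]
    - [0.35,0,-0.01]
    - [0.4,0,-0.01]
    - [0.45,0,-0.01]
    - [0.5,0,-0.01]
  delta_rot:
    - [0,0,0]
    - [0,0,0]
    - [0,0,0]
    - [0,0,0]
    - [0,0,0]
    - [0,0,0]
    - [0,0,0]
    - [0,0,0]
    - [0,0,0]
    - [0,0,0]
  grip: [0.34,0.34,0.34,0.34,0.34,0.34,0.34,0.34,0.34,0.34]

```text
t: 6.5
tcp_pos: [0.546, 0.0486, 0.0606]
eef_rot: [0.991, -0.133, -0.001, 0.0]
ft_force: [-5.6, 1.2, 5.6]
grip_width: 0.0579
gripper_force: 2.9
```

Call:
servo_tool:
  slide:
    - [0.05,0,0]
    - [0.1,0,0]
    - [0.15,0,0]
    - [0.2,0,0]
    - [0.25,0,0]
    - [0.28,0,0]
    - [0.28,0,0]
    - [0.28,0,0]
    - [0.28,0,0]
  delta_rot:
    - [0,0,0]
    - [0,0,0]
    - [0,0,0]
    - [0,0,0]
    - [0,0,0]
    - [0,0,0]
    - [0,0,0]
    - [0,0,0]
    - [0,0,0]
  grip: [0.34,0.34,0.34,0.34,0.34,0.34,0.34,0.34,0.34]

```text
t: 7.4
tcp_pos: [0.5679, 0.0426, 0.0608]
eef_rot: [0.991, -0.133, -0.001, 0.0]
ft_force: [-3.1, 0.1, 5.6]
grip_width: 0.0582
gripper_force: 2.8
```

```bash
python3 - <<'E'
from h import *
from station import ctrl
s=ctrl.read_state()
print(s["t"],s["grip_width"],inv(P,s["tcp_pos"]),s["tcp_pos"],s["ft_force"])
a=ctrl.get_image("wrist");b=ctrl.get_image("side")[180:290,170:340]
b=cv2.resize(b,(440,285));b=np.vstack([b,np.zeros((135,440,3),np.uint8)])
cv2.imwrite("pics/w6.png",np.hstack([a[:, 60:420],b]))
E
```

```text
7.4 0.0581915244228647 [-18.28738587 -35.88181269] [0.56785594 0.04263323 0.06079026] [-3.10295619  0.07725411  5.61932068]
```

View pics/w6.png

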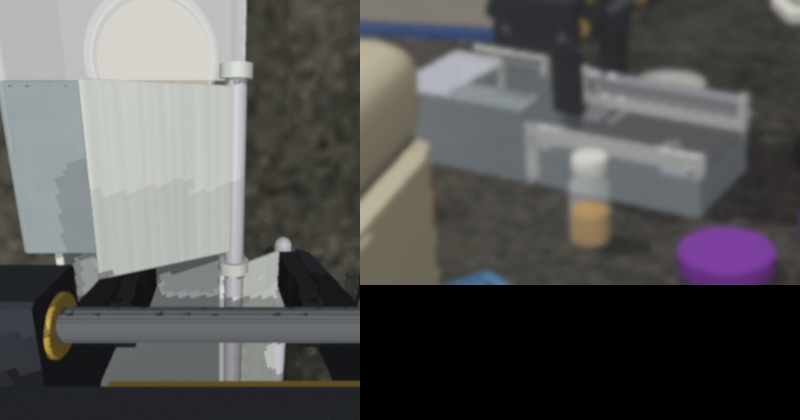

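The sill is empty. The dish shows through the bin's clear rear top at (150,45), so it has slid right in. I'll back off a little and lift, so the flap springs shut.

Call:
servo_tool:
  slide:
    - [-0.1,0,0]
    - [-0.2,0,0]
    - [-0.3,0,0]
    - [-0.3,0,-0.1]
    - [-0.3,0,-0.2]
    - [-0.3,0,-0.3]
    - [-0.3,0,-0.6]
    - [-0.3,0,-1]
    - [-0.3,0,-1]
  delta_rot:
    - [0,0,0]
    - [0,0,0]
    - [0,0,0]
    - [0,0,0]
    - [0,0,0]
    - [0,0,0]
    - [0,0,0]
    - [0,0,0]
    - [0,0,0]
  grip: [0.34,0.34,0.34,0.34,0.34,0.34,0.34,0.34,0.34]

```text
t: 8.4
tcp_pos: [0.547, 0.049, 0.145]
eef_rot: [0.991, -0.133, 0.003, -0.0]
ft_force: [0.2, 0.3, 0.2]
grip_width: 0.0582
gripper_force: 0.0
```

Call:
servo_tool:
  slide:
    - [-0.4,0,-0.4]
    - [-0.8,0,-0.8]
    - [-0.8,0,-0.8]
    - [-0.8,0,-0.8]
    - [-0.8,0,-0.8]
    - [-0.8,0,-0.8]
  delta_rot:
    - [0,0,0]
    - [0,0,0]
    - [0,0,0]
    - [0,0,0]
    - [0,0,0]
    - [0,0,0]
  grip: [0.34,0.34,0.34,0.34,0.34,0.34]

```text
t: 9.0
tcp_pos: [0.4836, 0.0656, 0.2037]
eef_rot: [0.991, -0.133, -0.001, -0.0]
ft_force: [0.0, 0.1, -0.5]
grip_width: 0.0583
gripper_force: 0.0
```

```bash
python3 - <<'E'
from h import *
from station import ctrl
s=ctrl.read_state()
print(s["t"],inv(P,s["tcp_pos"]),s["tcp_pos"],s["ft_force"])
cv2.imwrite("pics/w7.png",ctrl.get_image("wrist"))
E
```

```text
9.0 [-105.62630807  -35.82744892] [0.48359603 0.06561924 0.20374641] [ 0.00720926  0.05710688 -0.50950636]
```

View pics/w7.png

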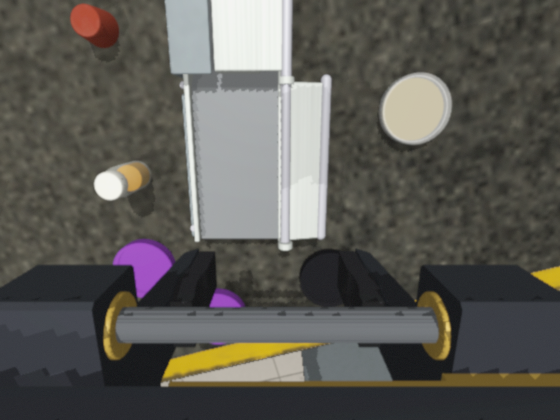

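The sill is empty, and the flap is shut: the cover is square at (247,70) and the bar is back at (326,77)–(322,238). The vial, stopper and spare dish have not moved, and the robot is touching nothing, so I'm handing in.

```bash
python3 -c "
from station import ctrl
print(ctrl.hand_in())"
```

```text
the job is handed in; nothing more can be done
None
```

The used dish has been pushed into the discard box, the flap has sprung shut, the vial, stopper and spare dish stand where they were, and the job was handed in at about 9 s on the robot's clock.

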